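# Push the row of lens parts home and close the keeper

## Task

Push the row of four lens parts along the aluminium channel until the front one rests against the end stop and all four stand touching one another. Then push the keeper bar by its post all the way across the channel behind them, so that the row cannot slide back. Only push: do not lift or tip the parts, and leave everything else on the bench where it is.

Things in the scene. Friction and masses are not known exactly. Their poses are not given: they have to be found in the camera images.
- rail: fixed straight aluminium channel, 314 x 59 mm. Origin: bench level, on its centre line; x along it to the end stop, y to the side where the keeper is drawn back, z up. Floor at z = 5 mm, open end at x = -150 mm; side walls 43 mm apart, 8 mm thick, tops at z = 12 mm. Keeper guide wing on the +y side: x -47 to 3, y 29 to 104 mm, top z = 19 mm. The row's rear edge starts at x = -100 to -60 mm
- stop_face (a point): middle of the end stop's near face, rail x = +150 mm, y = 0; the stop is a steel block across the channel, top at z = 35 mm. The row of four 40 mm parts stands in the channel in any order, touching (0.2 mm gaps). Pushed home, its front edge is at this face, its rear edge at rail x = -10 mm and the last part's centre at rail x = +10 mm
- shutter: chrome shutter housing, round, 40 mm across, 20 mm tall with a smaller 29 mm step up to 24 mm, dark opening in the middle, 60 to 130 g; one of the row. Free to slide in the channel. Origin at the centre of its underside, own z up
- ring_low: brass focusing ring with its glass in it (closed), 40 mm across, 18 mm tall, 40 to 90 g; one of the row. Free to slide in the channel. Origin at the centre of its underside, own z up
- ring_high: brass focusing ring with its glass in it (closed), 40 mm across, 22 mm tall, 45 to 100 g; one of the row. Free to slide in the channel. Origin at the centre of its underside, own z up
- barrel: small black enamel lens barrel, foot 40 mm across and 18 mm tall, upper part 32 mm across up to 30 mm, 40 to 90 g; one of the row. Free to slide in the channel. Origin at the centre of its underside, own z up
- keeper (a joint): travel of the steel keeper bar in m: near 0 drawn back, 0.066 at its stop, fully across the channel. Slides along rail -y, about 2 N of friction, stays where left. Bar: rail x -29 to -15 mm, z 13 to 19 mm, so it only crosses behind a row that is home; its tip is at rail y = +36 mm at joint 0, y = -30 mm at 0.066
- keeper_post (a point): middle of the top of the round upright post on the keeper bar, 12 mm across, 34 mm tall, its top 53 mm above the bench; rail x = -22 mm, rail y = +93 mm minus the joint value; this is what one pushes on
- canister: grey plastic film canister standing upright, 34 mm across, 51 mm tall; bystander. Origin at centre of underside
- spare_ring: spare brass focusing ring with its glass, 40 mm across, 18 mm tall, lying on the bench beside the channel, not part of the row; bystander. Origin at centre of underside
- big_barrel: large black lens barrel standing on the bench, 56 mm across at the foot, 44 mm tall; bystander. Origin at centre of underside
- lens_cap: black lens cap lying flat on the bench, 52 mm across, 8 mm thick; bystander. Origin at centre of underside
- screwdriver: 150 mm screwdriver lying on the bench; bystander
- oil_jar: small closed amber glass jar, 38 mm across, 50 mm tall; bystander. Origin at centre of underside

How it is judged:
On the way, in this order (a step that is already met when the one before it is completed fails the run):
1. the four parts are home against the end stop (x of each of shutter, ring_low, ring_high, barrel in the frame of rail above 0.0075 m and y of shutter in the frame of rail between -0.006 and 0.006 m and z of each of shutter, ring_low, ring_high, barrel in the frame of rail below 0.008 m and y of ring_low in the frame of rail between -0.006 and 0.006 m and y of ring_high in the frame of rail between -0.006 and 0.006 m and y of barrel in the frame of rail between -0.006 and 0.006 m), for 0.2 s.
2. the keeper is pushed across behind them (value of joint keeper above 0.06 m), for 0.2 s.
At the end, for the whole second after the job is handed in: All four parts stand in the channel at rest with their centres no further back than 7.5 mm ahead of the rail's origin (that is, within 2.5 mm of fully home, gaps summed), within 6 mm of the centre line and down on the channel floor; the keeper has travelled more than 60 of its 66 mm (all of step 1 and value of joint keeper above 0.06 m and linear speed of each of shutter, ring_low, ring_high, barrel below 0.01 m/s); the robot touches nothing.
It fails at once if a part of the row is lifted or tipped (z of any of shutter, ring_low, ring_high, barrel in the frame of rail above 0.013 m or angle between any of shutter, ring_low, ring_high, barrel's own z axis and vertical above 0.35 rad).
It fails at once if something else on the bench is moved by more than 15 mm (distance of any of canister, spare_ring, big_barrel, lens_cap, screwdriver, oil_jar from where it was at the start of the episode above 0.015 m).
It also fails if it takes over 48 s, if anything falls off the work surface, if the arm or the gripper's body presses on something with over 40 N, if the wrist force passes 120 N, or if a joint passes its speed limit or range.

## Robot

A 7-joint arm with a two-finger parallel gripper is mounted at the origin on the work surface. World frame = base frame: x ahead of the robot, y to its left, z up, the work surface at z = 0. Lengths are in m, angles in rad, forces in N, time in s.
With the tool pointing down it reaches from about 0.4 to 0.85 m from the base axis. Payload 10.4 kg.
Tool frame: the origin (TCP) lies midway between the tips of the shut fingers; the grasp point (between the pads) lies 19 mm behind it (r.grasp_offset is the distance from the TCP to the grasp point, in m); x points along the fingers, y is the direction in which the jaws open and shut, and the axes are right-handed (so a half turn about x gives the same grasp; the last joint's range is limited). The gripper opens to 87 mm and grips with 3 to 60 N. Pads are 19 mm wide; open, the fingers measure 117 mm over their backs; the gripper's body (75 mm by 190 mm) begins 51 mm behind the grasp point.
Start: joints at [-1.364, 0.332, -0.065, 1.46, 0.022, 1.35, -0.088], TCP at [0.142, 0.609, 0.223] pointing down, gripper open.
Joint ranges: [-2.6, 2.6], [-0.5, 2.12], [-1.47, 1.34], [0.16, 2.42], [-1.27, 4.41], [0.06, 2.06], [-2.6, 2.6]. Speed limits (rad/s): [2.22, 2.22, 2.79, 2.79, 3.14, 3.14, 3.14].

## Interface

Orientations are given as a unit quaternion [x, y, z, w].
In Python, from bench import r, vision, close_job gives the robot as it stands. The module is installed in compiled form; this text tells all that it offers.
- The arm moves only by the shell command python3 -m pendant 'ROWS' [OPENING] [FORCE]. ROWS is text: rows parted by semicolons, each of 6 numbers parted by spaces: the shift along the tool's x, y, z in units of 0.25 m (1.0 is 0.25 m), then the turn, a rotation vector about the tool's x, y, z in units of 1.5 rad (1.0 is 1.5 rad). A call has 1 to 8 rows; each row is the pose to reach, as a shift and turn from the pose commanded when the call began, along the tool's axes at that moment; what a row does not reach only later rows make up. A row lasts 1/10 s, in which the tool goes at most 50 mm and 8.59 degrees, less where a joint would pass 70% of its speed; a pose out of reach is approached as far as the arm can. A call with a number of a shift or a turn outside -1 to 1 is refused whole. A call with a gripper value outside its range is refused whole. OPENING is the gripper command: -1 is shut, 1 is fully open, values between are in proportion, set as the call begins (- or left out, the last holds). The fingers move at their own pace and stop on an object; FORCE is the grip in N (left out, the last holds). Time passes only in rows, so rows that repeat a pose let the fingers close. It gives the time, the measured TCP pose, the force and the opening at its end, in the units of the state.
- r.read_state(): the state, without advancing time (a new reading comes with each control period).
- vision.camera(name): name is "scene" or "top"; returns (picture, depth): 384x512x3 uint8, blue, green, red; 384x512 float32, m along the optical axis (not along the pixel's ray), 0 where there is no reading.
- vision.get_calibration(name): a dict with "camera_matrix" (3x3 intrinsics, pixels), "k1" (the pictures are not rectified: a ray, as slopes to the right and down, at radius r is drawn at 1 + k1 r^2 times it, then the intrinsics apply), "rvec" (rotation vector, rad) and "tvec" (3), from world to camera coordinates, as OpenCV has them. Camera axes: x right, y down, z forward; pixel columns grow to the right and rows downward; lengths in m; the calibration is good to about 2 mm. A picture is of the moment at which its call begins. get_calibration takes no time and is no camera call.
- close_job(): hands the job in, once; it reports no verdict.
The state is a dict: "time": time; "joint_positions": joint angles; "joint_vel": joint speeds; "joint_torque": joint torques, N m; "ee_pos": TCP position; "eef_rot": TCP orientation; "ft_force": force on the tool from outside, world axes, zero at the start; "torque": the same for the moment, N m; "width": finger opening in m.
Only numpy, scipy, OpenCV 4.12 (cv2) and the standard library are available. Lean on these libraries where they do the work, as an engineer would, in place of code of your own. Each camera call takes 0.05 s, during which the arm holds its last target. There are 200 camera calls.

## Working session

There is one attempt and no reset: what is moved stays moved. The work goes in short steps, Python scripts to look and compute and a shell command to move; the robot and the scene stay as the last step left them, time stands still between calls to the robot, and variables do not carry over. Pictures are saved under pics/ and viewed, about 8 in all and at most 12, crops included, and the job is handed in when it is done.

```bash
mkdir -p pics; cat > h.py <<'E'
import numpy as np,cv2
from bench import r,vision
def cal(n):
    c=vision.get_calibration(n);K=np.array(c["camera_matrix"],float);R=cv2.Rodrigues(np.array(c["rvec"],float))[0];t=np.array(c["tvec"],float).ravel()
    return K,float(c["k1"]),R,t
def ray(n,uv):
    K,k1,R,t=cal(n);uv=np.atleast_2d(np.array(uv,float))
    d=cv2.undistortPoints(uv[:,None,:],K,np.array([k1,0,0,0.]))[:,0]
    d=np.c_[d,np.ones(len(d))]
    return -R.T@t, d@R, d
def onplane(n,uv,z):
    o,w,_=ray(n,uv);return o+w*((z-o[2])/w[:,2])[:,None]
def pix(n,P):
    K,k1,R,t=cal(n);return cv2.projectPoints(np.atleast_2d(np.array(P,float)),R,t,K,np.array([k1,0,0,0.]))[0][:,0]
def cloud(n,dep):
    h,w=dep.shape;u,v=np.meshgrid(np.arange(w),np.arange(h))
    o,wr,d=ray(n,np.c_[u.ravel(),v.ravel()]);return (o+wr*dep.ravel()[:,None]).reshape(h,w,3)
E
python3 - <<'E'
from h import *
for n in("top","scene"):
    p,d=vision.camera(n);cv2.imwrite(f"pics/{n}0.png",p);np.save(f"{n}0.npy",d);K,k,R,t=cal(n);print(n,K.tolist(),k,-R.T@t,R[2])
s=r.read_state();print(s)
E
```

```text
top [[424.0934807948173, 0.0, 261.50748628600036], [0.0, 424.0934807948173, 195.92538409034836], [0.0, 0.0, 1.0]] -0.11455921128464444 [0.53498842 0.05027293 0.88286886] [ 0.12760538 -0.01877109 -0.99164737]
scene [[391.14839518315785, 0.0, 254.96499923598518], [0.0, 391.14839518315785, 188.41044873515088], [0.0, 0.0, 1.0]] -0.042848681688639895 [ 0.86198564 -0.27173125  0.56889697] [-0.35611698  0.4921467  -0.79433766]
{'time': 0.1, 'joint_positions': array([-1.36359713,  0.33278761, -0.06468663,  1.46082443,  0.02161824,
        1.34988886, -0.08849266]), 'joint_vel': array([-0.00043627, -0.00342494,  0.00038064, -0.0016345 , -0.00070682,
        0.00025378,  0.00028604]), 'joint_torque': array([ 1.62218388e-03, -6.24536276e+01,  2.48107722e-02, -3.90716958e+01,
       -6.13952335e-02,  3.66291020e-02,  4.71126907e-05]), 'ee_pos': array([0.14230545, 0.60824791, 0.22186233]), 'eef_rot': array([ 0.08063351,  0.70246736, -0.08148963,  0.70242244]), 'ft_force': array([-0.61420178, -0.29454923,  0.64972103]), 'torque': array([-0.01080892,  0.01238391, -0.06521814]), 'width': 0.08705252750022903}
```

View pics/top0.png

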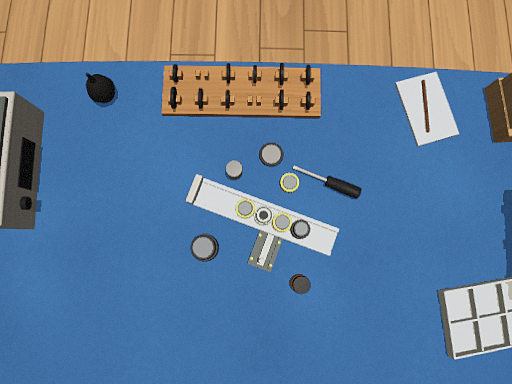

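View pics/scene0.png

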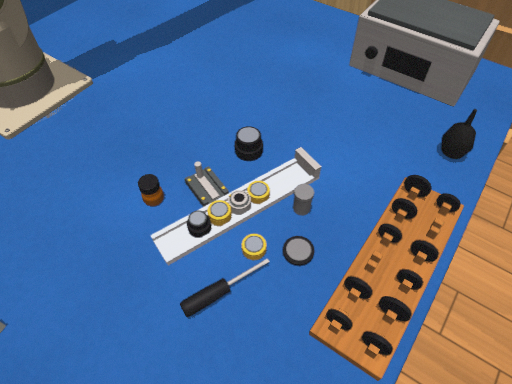

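```bash
python3 - <<'E'
from h import *
from scipy.spatial.transform import Rotation as Ro
s=r.read_state();print("tool axes cols\n",Ro.from_quat(s["eef_rot"]).as_matrix().round(3))
p=cv2.imread("pics/top0.png");d=np.load("top0.npy")
hsv=cv2.cvtColor(p,cv2.COLOR_BGR2HSV)
m=((hsv[...,1]<60)&(hsv[...,2]>150)).astype(np.uint8);m[:165]=0;m[280:]=0;m[:,:175]=0;m[:,345:]=0
n,l,st,c=cv2.connectedComponentsWithStats(m);i=1+st[1:,4].argmax();print(st[i])
C=cloud("top",d);M=(l==i)
z=C[...,2][M];print("z hist",np.histogram(z,np.arange(-.005,.05,.005)))
# approx ends & long wall corners
for a,b in(((200,178),(338,230)),((188,203),(332,254))):print(onplane("top",[a,b],.012))
cs=cv2.findContours((l==i).astype(np.uint8),cv2.RETR_EXTERNAL,2)[0];cc=max(cs,key=cv2.contourArea)
print(cv2.approxPolyDP(cc,4,True)[:,0].tolist())
# parts etc. tops by blob
for nme,uv,z in(("barrel",(302,229),.035),("r2",(283,222),.025),("sh",(263.5,215),.028),("r1",(245,208),.025)):print(nme,onplane("top",uv,z),C[uv[1],int(uv[0])])
cv2.imwrite("pics/c1.png",cv2.resize(p[165:285,175:350],None,fx=4.5,fy=4.5,interpolation=cv2.INTER_CUBIC))
E
```

```text
tool axes cols
 [[-0.     0.228  0.974]
 [-0.001  0.974 -0.228]
 [-1.    -0.001  0.   ]]
[ 193  178  146   88 3438]
z hist (array([  18,  622, 1223, 1058,  200,  101,  131,   43,    0,    0]), array([-0.005,  0.   ,  0.005,  0.01 ,  0.015,  0.02 ,  0.025,  0.03 ,
        0.035,  0.04 ,  0.045]))
[[ 0.68283969  0.16225713  0.012     ]
 [ 0.57831837 -0.12512257  0.012     ]]
[[ 0.63015032  0.18551507  0.012     ]
 [ 0.52893218 -0.11232781  0.012     ]]
[[203, 178], [193, 204], [268, 233], [257, 264], [263, 264], [274, 235], [330, 254], [338, 228]]
barrel [[ 0.5784453 -0.0476877  0.035    ]] [ 0.57835906 -0.0474933   0.0366826 ]
r2 [[ 0.59270471 -0.01016552  0.025     ]] [ 0.59238074 -0.00982626  0.02981548]
sh [[0.60617281 0.02961003 0.028     ]] [0.60592701 0.03068525 0.03079105]
r1 [[0.62017358 0.06728282 0.025     ]] [0.53498842 0.05027293 0.88286886]
```

View pics/c1.png

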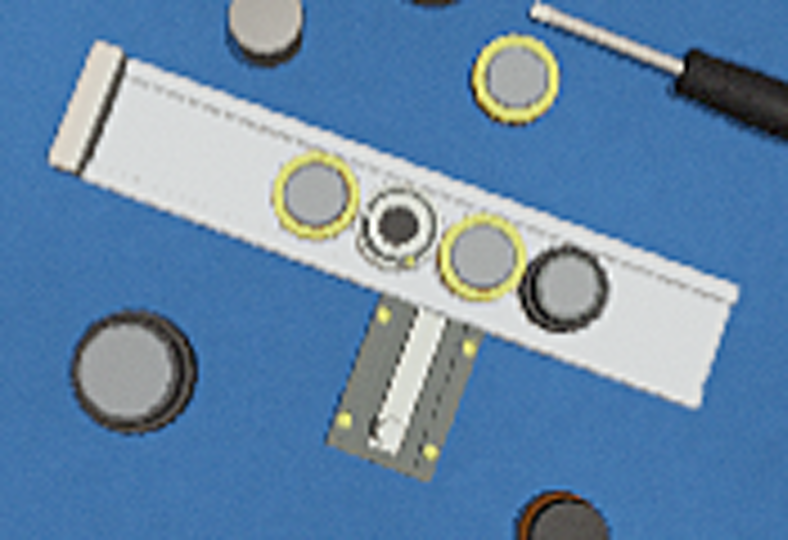

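```bash
python3 - <<'E'
from h import *
f=lambda a:np.array(a)/4.5+np.array([175,165])-.4
W=lambda a,z:onplane("top",f(a),z)[:,:2]
op=W([(738,290),(698,407)],.012); walls_far=W([(130,60),(738,290)],.012); walls_near=W([(85,178),(698,407)],.012)
stop=W([(125,52),(80,172)],.035)
parts=np.vstack([W([(571,284)],.035),W([(482,257)],.025),W([(399,226)],.029),W([(316,195)],.025)])
for n,w in(("far",walls_far),("near",walls_near)):
    v=w[1]-w[0];print(n,np.degrees(np.arctan2(-v[1],-v[0])),np.linalg.norm(v))
a=np.radians(70.0)
for _ in range(1):
    ex=np.array([np.cos(a),np.sin(a)]);ey=np.array([-ex[1],ex[0]])
    print("op",op@ex,op@ey,"stop",stop@ex,stop@ey);print("far",walls_far@ey,"near",walls_near@ey);print("parts",parts@ex,parts@ey, np.degrees(np.arctan(np.polyfit(parts@ex,parts@ey,1)[0])))
wing=W([(327,440),(432,480)],.019);post=W([(385,428)],.053);print("wing",wing@ex,wing@ey,"post",post@ex,post@ey)
C=cloud("top",np.load("top0.npy"));P=C.reshape(-1,3);q=P[(P[:,2]>.04)&(P[:,2]<.06)];rx=q[:,:2]@ex;ry=q[:,:2]@ey
print(np.c_[rx,ry,q[:,2]][(abs(ry+.46)<.04)&(abs(rx-.2)<.1)][:20])
E
```

```text
far 69.93494749477739 0.29956259858476686
near 70.24519783586094 0.2992523696163804
op [0.07970498 0.07907728] [-0.58853671 -0.53179502] stop [0.3787951  0.37751188] [-0.58874224 -0.53103392]
far [-0.58887682 -0.58853671] near [-0.53051437 -0.53179502]
parts [0.15487666 0.19581707 0.2357095  0.27572317] [-0.56193391 -0.56006138 -0.55957224 -0.55975934] 1.0019751410332343
wing [0.23202209 0.18167211] [-0.45885797 -0.45878427] post [0.21038528] [-0.47354149]
[[ 0.21184056 -0.47652781  0.05327614]
 [ 0.21002138 -0.47721124  0.05316367]
 [ 0.20821909 -0.47790088  0.05371475]
 [ 0.21301989 -0.47406812  0.05544685]
 [ 0.21115076 -0.47471784  0.05292126]
 [ 0.20934609 -0.47540837  0.05340561]
 [ 0.20749828 -0.47607928  0.05224332]
 [ 0.20575768 -0.47679224  0.05489046]
 [ 0.21224344 -0.47219681  0.05098267]
 [ 0.21048426 -0.47292207  0.05356032]
 [ 0.20862965 -0.47358407  0.05203956]
 [ 0.20685422 -0.47428989  0.05357339]
 [ 0.20500086 -0.47495771  0.05232736]
 [ 0.20318852 -0.47564459  0.05251617]
 [ 0.2116268  -0.47044217  0.05396006]
 [ 0.20976945 -0.4710947   0.05218413]
 [ 0.20796763 -0.47178929  0.0527781 ]
 [ 0.20611728 -0.47245521  0.05161661]
 [ 0.20435914 -0.47316957  0.05358264]
 [ 0.20249592 -0.47383275  0.05214914]]
```

```bash
cat >> h.py <<'E'
from scipy.spatial.transform import Rotation as Ro
A=np.radians(70.1);O=np.array([.6044,.0234])
EX=np.array([np.cos(A),np.sin(A)]);EY=np.array([-EX[1],EX[0]])
def plan(x,y,z):
    s=r.read_state();T=Ro.from_quat(s["eef_rot"]).as_matrix();p=s["ee_pos"]
    g=np.r_[O+x*EX+y*EY,z];G=np.c_[[0,0,-1],np.r_[EX,0],np.cross([0,0,-1],np.r_[EX,0])]
    print("rail pos",((p[:2]-O)@EX).round(4),((p[:2]-O)@EY).round(4),p[2].round(4),"F rail",(s["ft_force"][:2]@EX).round(1),(s["ft_force"][:2]@EY).round(1),s["ft_force"][2].round(1),"t",s["time"],"w",s["width"])
    print("row",(T.T@(g-p)/.25).round(3),(Ro.from_matrix(T.T@G).as_rotvec()/1.5).round(3))
E
python3 -m pendant '-1 0 0.97 0 0 0;-1 0 0.97 0 0 0' -1 >/dev/null 2>&1 --help || true
python3 -c "
from h import *
plan(-.122,0,.22)"
```

```text
rail pos 0.3926 0.6336 0.2219 F rail -0.5 0.5 0.6 t 0.1 w 0.08705252750022903
row [ 0.01  -2.342  2.275] [0.078 0.    0.001]
```

```bash
M="python3 -m pendant"
python3 -m pendant '0 -1 0.97 0.078 0 0;0 -1 0.97 0.078 0 0;0 -1 0.97 0.078 0 0;0 -1 0.97 0.078 0 0;0 -1 0.97 0.078 0 0;0 -1 0.97 0.078 0 0;0 -1 0.97 0.078 0 0;0 -1 0.97 0.078 0 0' -1
python3 -c "
from h import *
plan(-.122,0,.22)"
```

```text
time: 0.9
ee_pos: [0.325, 0.3045, 0.2226]
eef_rot: [0.125, 0.696, -0.125, 0.696]
ft_force: [0.0, 0.9, -0.2]
width: 0.0313
rail pos 0.1692 0.3584 0.2226 F rail 0.9 0.3 -0.2 t 0.9 w 0.03132642008460188
row [ 0.012 -1.153  1.443] [-0.005  0.     0.   ]
```

```bash

python3 -m pendant '0 -0.6 0.74 0 0 0;0 -0.6 0.74 0 0 0;0 -0.6 0.74 0 0 0;0 -0.6 0.74 0 0 0;0 -0.6 0.74 0 0 0;0 -0.6 0.74 0 0 0' -1
python3 -c "
from h import *
plan(-.122,0,.1)"
```

```text
time: 1.5
ee_pos: [0.4464, 0.1012, 0.2225]
eef_rot: [0.124, 0.696, -0.125, 0.696]
ft_force: [-0.2, 1.2, 0.5]
width: 0.0002
rail pos 0.0193 0.175 0.2225 F rail 1.1 0.6 0.5 t 1.5 w 0.0002386903346862333
row [ 0.491 -0.56   0.704] [-0.005  0.001  0.   ]
```

```bash

python3 -m pendant '0.2 -0.56 0.704 -0.004 0 0;0.2 -0.56 0.704 -0.004 0 0;0.2 -0.56 0.704 -0.004 0 0;0.2 -0.56 0.704 -0.004 0 0;0.2 -0.56 0.704 -0.004 0 0;0.44 -0.56 0.704 -0.004 0 0;0.44 -0.56 0.704 -0.004 0 0;0.44 -0.56 0.704 -0.004 0 0' -1
python3 - <<'E'
from h import *
plan(-.122,0,.05)
for n in("top","scene"):
    p,d=vision.camera(n);c=(255,165,270,180) if n=="top" else (130,150,0,0)
    q=p[165:285,175:350] if n=="top" else p[140:270,130:330]
    cv2.imwrite(f"pics/{n}1.png",q)
a=cv2.resize(cv2.imread("pics/top1.png"),(787,540),interpolation=2);cv2.imwrite("pics/m1.png",a)
a=cv2.resize(cv2.imread("pics/scene1.png"),(800,520),interpolation=2);cv2.imwrite("pics/m2.png",a)
E
```

```text
time: 2.3
ee_pos: [0.561, -0.0843, 0.111]
eef_rot: [0.119, 0.698, -0.12, 0.695]
ft_force: [0.2, -0.1, 0.1]
width: 0.0004
rail pos -0.1161 0.0041 0.111 F rail -0.0 -0.2 0.1 t 2.3 w 0.000355340253801795
row [ 0.244 -0.024  0.017] [ 0.005 -0.003  0.001]
```

View pics/m2.png

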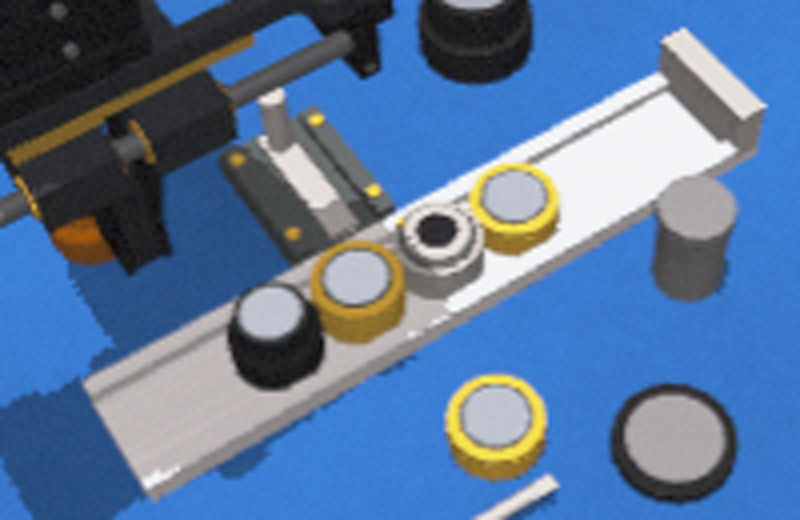

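```bash

python3 -m pendant '0 -0.024 0.017 0 0 0;0.244 -0.024 0.017 0.005 -0.003 0;0.244 -0.024 0.017 0.005 -0.003 0;0.244 -0.024 0.017 0.005 -0.003 0' -1
python3 - <<'E'
from h import *
plan(-.122,0,.012)
f=lambda a:np.array(a)/4+np.array([130,140])-.4
for n,a,z in(("barrel",(272,313),.035),("post",(272,97),.053),("ring",(515,195),.025),("shutter",(437,229),.029),("open",[(85,382),(150,497)],.012),("stop top near corners",[(662,47),(737,112)],.035)):
    w=onplane("scene",f(a),z)[:,:2]-O;print(n,(w@EX).round(4),(w@EY).round(4))
E
```

```text
time: 2.8
ee_pos: [0.5635, -0.0924, 0.051]
eef_rot: [0.122, 0.696, -0.123, 0.697]
ft_force: [-0.2, -1.2, 0.3]
width: 0.0005
rail pos -0.1228 -0.001 0.051 F rail -1.2 -0.2 0.3 t 2.8 w 0.0004739179444726227
row [ 0.156  0.003 -0.004] [-0.     0.001  0.001]
barrel [-0.0712] [-0.0016]
post [-0.0199] [0.0851]
ring [0.049] [-0.0019]
shutter [0.0094] [-0.0005]
open [-0.1466 -0.1481] [ 0.0273 -0.0349]
stop top near corners [0.1499 0.1531] [ 0.024  -0.0263]
```

```bash

python3 -m pendant '0.08 0.003 -0.004 0 0 0;0.156 0.003 -0.004 0 0 0;0.156 0.003 -0.004 0 0 0;0.156 0.003 -0.004 0 0 0' -1 20
python3 -m pendant '0 0.03 0 0 0 0;0 0.06 0 0 0 0;0 0.08 0 0 0 0;0 0.1 0 0 0 0;0 0.12 0 0 0 0;0 0.12 0 0 0 0'
python3 -c "
from h import *
plan(-.03,0,.012)"
```

```text
time: 3.2
ee_pos: [0.5649, -0.0918, 0.0143]
eef_rot: [0.122, 0.694, -0.123, 0.698]
ft_force: [-0.3, -0.8, 0.7]
width: 0.0005
time: 3.8
ee_pos: [0.5746, -0.0627, 0.0126]
eef_rot: [0.122, 0.695, -0.122, 0.698]
ft_force: [-0.2, -0.8, 0.0]
width: 0.0003
rail pos -0.0911 -0.0013 0.0126 F rail -0.8 -0.1 0.0 t 3.8 w 0.0003356641269498704
row [ 0.003  0.245 -0.005] [-0.     0.003 -0.   ]
```

```bash

python3 -m pendant '0 0.03 0 0 0 0;0 0.06 0 0 0 0;0 0.09 0 0 0 0;0 0.12 0 0 0 0;0 0.15 0 0 0 0;0 0.18 -0.003 0 0 0;0 0.2 -0.005 0 0 0;0 0.2 -0.005 0 0 0'
python3 - <<'E'
from h import *
plan(-.03,0,.012)
p,d=vision.camera("scene");cv2.imwrite("pics/m3.png",cv2.resize(p[140:270,130:330],(800,520),interpolation=2))
p,d=vision.camera("top");cv2.imwrite("pics/t3.png",p)
E
```

```text
time: 4.6
ee_pos: [0.5903, -0.0144, 0.0123]
eef_rot: [0.122, 0.695, -0.122, 0.698]
ft_force: [0.3, 0.5, -0.0]
width: 0.0003
rail pos -0.0403 0.0004 0.0123 F rail 0.6 -0.1 -0.0 t 4.6 w 0.0003241187128908952
row [0.001 0.041 0.002] [ 0.     0.003 -0.001]
```

View pics/m3.png

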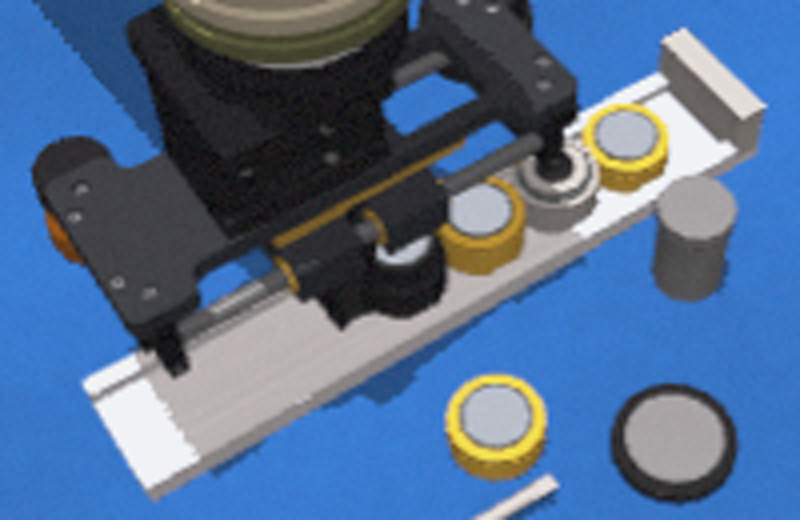

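```bash
python3 - <<'E'
from h import *
f=lambda a:np.array(a)/4+np.array([130,140])-.4
for n,a,z in(("ring1",(625,135),.025),("ring2",(481,209),.025)):
    w=onplane("scene",f(a),z)[:,:2]-O;print(n,(w@EX).round(4),(w@EY).round(4))
E
python3 -m pendant '0 0.02 0 0 0 0;0 0.03 0 0 0 0;0 0.04 0 0 0 0;0 0.045 0 0 0 0;0 0.045 0 0 0 0'
python3 -c "
from h import *
plan(-.025,0,.012)"
```

```text
ring1 [0.1092] [-0.0022]
ring2 [0.0324] [0.0002]
time: 5.2
ee_pos: [0.594, -0.005, 0.0125]
eef_rot: [0.122, 0.695, -0.123, 0.698]
ft_force: [-0.4, -0.7, -0.6]
width: 0.0003
rail pos -0.0303 0.0001 0.0125 F rail -0.8 0.1 -0.6 t 5.2 w 0.0002988403340550784
row [0.002 0.021 0.   ] [-0.     0.003 -0.   ]
```

```bash

python3 -m pendant '0 0.01 0 0 0 0;0 0.02 0 0 0 0;0 0.02 0 0 0 0' | grep -E 'ee_pos|ft'
python3 -m pendant '0 0.006 0 0 0 0;0 0.012 0 0 0 0;0 0.012 0 0 0 0' | grep -E 'ee_pos|ft'
python3 -c "
from h import *
plan(-.02,0,.012)"
```

```text
ee_pos: [0.5958, -0.0001, 0.0125]
ft_force: [-0.6, -0.7, -0.2]
ee_pos: [0.5967, 0.0024, 0.0125]
ft_force: [-0.8, -0.6, 0.2]
rail pos -0.0224 0.0001 0.0125 F rail -0.8 0.6 0.2 t 5.8 w -7.608469784983068e-05
row [0.002 0.01  0.   ] [-0.001  0.003 -0.   ]
```

```bash

for i in 1; do python3 -m pendant '0 0.006 0 0 0 0;0 0.01 0 0 0 0;0 0.01 0 0 0 0' | grep -E 'ee_pos|ft'; done
python3 - <<'E'
from h import *
plan(-.02,0,.012)
p,d=vision.camera("scene");cv2.imwrite("pics/m4.png",cv2.resize(p[140:240,200:330],(780,600),interpolation=2))
E
```

```text
ee_pos: [0.5975, 0.0047, 0.0125]
ft_force: [-0.6, -1.3, 0.2]
rail pos -0.0199 0.0001 0.0125 F rail -1.4 0.1 0.2 t 6.1 w 3.787509816167474e-05
row [ 0.002 -0.     0.   ] [-0.001  0.003 -0.   ]
```

View pics/m4.png

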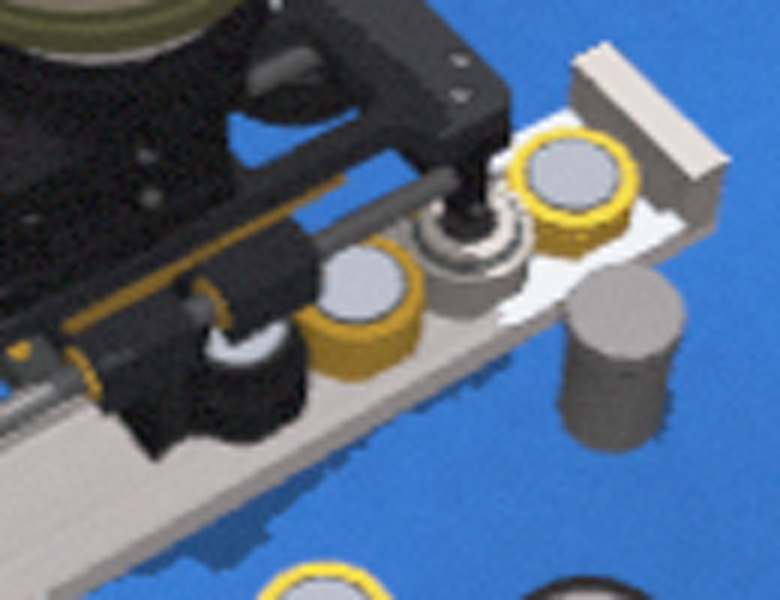

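```bash
python3 - <<'E'
from h import *
f=lambda a:np.array(a)/6+np.array([200,140])-.4
for n,a,z in(("ring1",(574,174),.025),("ring2",(362,285),.025),("stoptopnear",[(575,62),(697,176)],.035)):
    w=onplane("scene",f(a),z)[:,:2]-O;print(n,(w@EX).round(4),(w@EY).round(4))
E
python3 -m pendant '0 0.006 0 0 0 0;0 0.012 0 0 0 0;0 0.012 0 0 0 0' | grep -E 'ee_pos|ft'
python3 -m pendant '0 0.004 0 0 0 0;0 0.008 0 0 0 0;0 0.008 0 0 0 0' | grep -E 'ee_pos|ft'
python3 -c "
from h import *
plan(-.015,0,.012)"
```

```text
ring1 [0.1301] [-0.003]
ring2 [0.0528] [-0.0013]
stoptopnear [0.1526 0.1539] [ 0.0265 -0.0307]
ee_pos: [0.5983, 0.0067, 0.0125]
ft_force: [-1.6, -3.6, 0.6]
ee_pos: [0.5985, 0.0068, 0.0124]
ft_force: [-3.9, -8.1, 2.6]
rail pos -0.0176 -0.0001 0.0124 F rail -9.0 0.9 2.6 t 6.75 w 0.0002214494425336851
row [ 0.002  0.01  -0.   ] [-0.002  0.003  0.002]
```

```bash

python3 -m pendant '0 0.006 0 0 0 0;0 0.006 0 0 0 0;0 0.006 0 0 0 0' | grep -E 'ee_pos|ft'
python3 -m pendant '0 -0.02 0 0 0 0;0 -0.06 0 0 0 0;0 -0.1 0 0 0 0;0 -0.1 0 0 0 0;-0.3 -0.1 0 0 0 0;-0.4 -0.1 0 0 0 0;-0.4 -0.1 0 0 0 0' | grep -E 'ee_pos|ft'
python3 -c "
from h import *
plan(-.022,.125,.11)"
```

```text
ee_pos: [0.5986, 0.007, 0.0124]
ft_force: [-5.3, -11.8, 4.6]
ee_pos: [0.5946, -0.0129, 0.1192]
ft_force: [0.4, -1.0, -0.9]
rail pos -0.0375 -0.0031 0.1192 F rail -0.8 -0.7 -0.9 t 7.75 w 0.0005327556065578634
row [ 0.03   0.061 -0.513] [-0.001  0.009 -0.003]
```

```bash

python3 -m pendant '0.02 0.06 -0.2 0 0 0;0.02 0.06 -0.4 0 0 0;0.02 0.06 -0.513 0 0 0;0.02 0.06 -0.513 0 0 0' | grep -E 'ee_pos|ft'
python3 - <<'E'
from h import *
plan(-.022,.125,.035)
p,d=vision.camera("scene");cv2.imwrite("pics/s5.png",p);cv2.imwrite("pics/m5.png",cv2.resize(p[130:230,180:330],(795,530),interpolation=2))
p,d=vision.camera("top");cv2.imwrite("pics/t5.png",p);cv2.imwrite("pics/m5t.png",cv2.resize(p[165:285,175:350],(787,540),interpolation=2))
E
```

```text
ee_pos: [0.4722, 0.0473, 0.1066]
ft_force: [1.0, -0.4, 0.6]
rail pos -0.0225 0.1325 0.1066 F rail -0.0 -1.1 0.6 t 8.15 w 0.00034127904563222385
row [0.287 0.001 0.029] [ 0.002  0.001 -0.001]
```

View pics/m5.png

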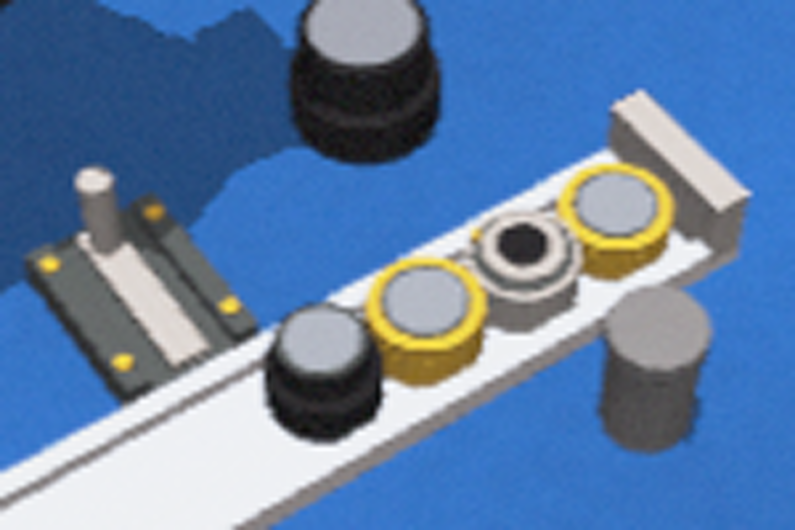

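View pics/m5t.png

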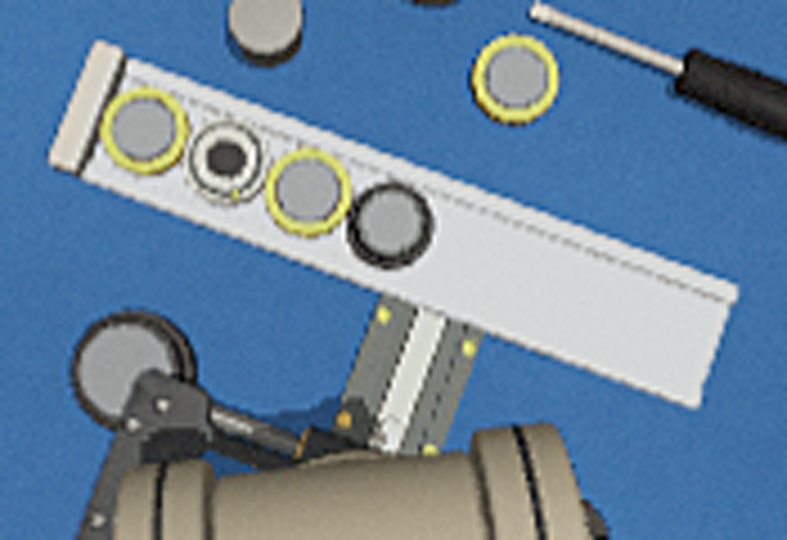

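```bash
python3 - <<'E'
from h import *
f=lambda a:np.array(a)/4.5+np.array([175,165])-.4
g=lambda a:np.array(a)/5.3+np.array([180,130])-.4
for c,F,L in(("top",f,[("barrel",(390,222),.035),("ringB",(308,192),.025),("sh",(225,157),.029),("ringF",(144,130),.025)]),("scene",g,[("barrel",(322,337),.035),("ringB",(425,300),.025),("sh",(523,244),.029),("ringF",(616,203),.025),("post",(95,178),.053)])):
  for n,a,z in L:
    w=onplane(c,F(a),z)[:,:2]-O;print(c,n,(w@EX).round(4),(w@EY).round(4))
E
```

```text
top barrel [0.0113] [0.0006]
top ringB [0.0509] [0.0001]
top sh [0.0913] [-0.0011]
top ringF [0.1305] [0.]
scene barrel [0.0135] [0.0007]
scene ringB [0.0538] [0.0005]
scene sh [0.0927] [-0.0012]
scene ringF [0.132] [-0.0022]
scene post [-0.0192] [0.0866]
```

```bash

python3 -m pendant '0.14 0.004 0.02 0 0 0;0.287 0.004 0.02 0 0 0;0.287 0.004 0.02 0 0 0;0.287 0.004 0.02 0 0 0' | grep -E 'ee_pos|ft'
python3 -m pendant '0 0 0.03 0 0 0;0 0 0.06 0 0 0;0 0 0.09 0 0 0;0 0 0.12 0 0 0;0 0 0.15 0 0 0;0 0 0.18 0 0 0;0 0 0.18 0 0 0' | grep -E 'ee_pos|ft'
python3 -c "
from h import *
plan(-.022,.045,.035)"
```

```text
ee_pos: [0.4813, 0.0433, 0.0356]
ft_force: [0.2, -0.4, 0.6]
ee_pos: [0.524, 0.0283, 0.0355]
ft_force: [-0.4, -0.6, 0.7]
rail pos -0.0227 0.0773 0.0355 F rail -0.7 0.2 0.7 t 9.35 w 0.0005266452955572567
row [0.003 0.003 0.129] [-0.001  0.004  0.   ]
```

```bash

python3 -m pendant '0 0 0.03 0 0 0;0 0 0.06 0 0 0;0 0 0.09 0 0 0;0 0 0.11 0 0 0;0 0 0.125 0 0 0;0 0 0.125 0 0 0' | grep -E 'ee_pos|ft'
python3 -m pendant '0 0 0.01 0 0 0;0 0 0.016 0 0 0;0 0 0.016 0 0 0' | grep -E 'ee_pos|ft'
python3 - <<'E'
from h import *
plan(-.022,.04,.035)
p,d=vision.camera("scene");cv2.imwrite("pics/m6.png",cv2.resize(p[130:230,180:330],(795,530),interpolation=2))
E
```

```text
ee_pos: [0.5529, 0.0179, 0.0356]
ft_force: [-0.0, 1.0, -0.5]
ee_pos: [0.5562, 0.0168, 0.0356]
ft_force: [-1.2, -0.8, -0.3]
rail pos -0.0226 0.043 0.0356 F rail -1.2 0.8 -0.3 t 10.25 w 0.0005180895659185672
row [0.003 0.002 0.012] [-0.001  0.003 -0.   ]
```

View pics/m6.png

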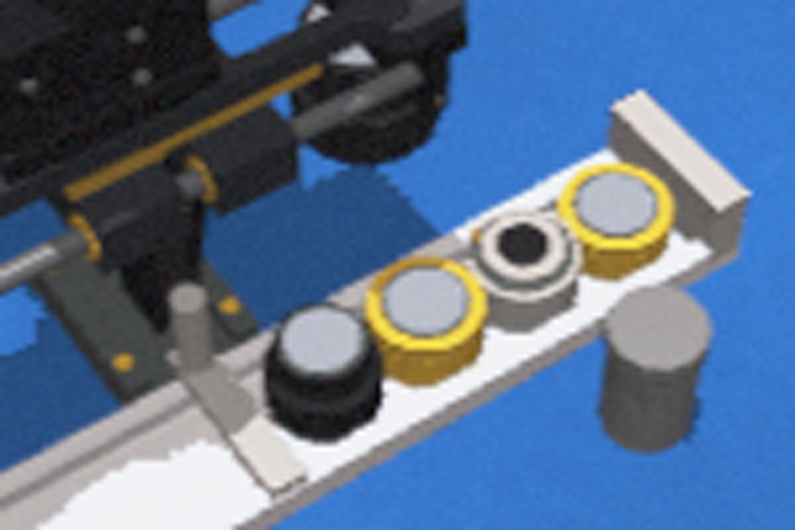

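```bash

python3 -m pendant '0 0 0.01 0 0 0;0 0 0.016 0 0 0;0 0 0.016 0 0 0' | grep -E 'ee_pos|ft'
python3 -m pendant '0 0 0.008 0 0 0;0 0 0.014 0 0 0;0 0 0.014 0 0 0' | grep -E 'ee_pos|ft'
python3 -m pendant '0 0 0.008 0 0 0;0 0 0.012 0 0 0;0 0 0.012 0 0 0' | grep -E 'ee_pos|ft'
python3 -c "
from h import *
plan(-.022,.04,.035)
w=onplane('scene',np.array((187,292))/5.3+np.array([180,130])-.4,.053)[:,:2]-O;print((w@EX),(w@EY))"
```

```text
ee_pos: [0.5574, 0.0165, 0.0352]
ft_force: [-14.0, 3.6, 11.2]
ee_pos: [0.5577, 0.0165, 0.0349]
ft_force: [-29.3, 7.3, 24.5]
ee_pos: [0.5578, 0.0165, 0.0347]
ft_force: [-42.7, 10.4, 37.3]
rail pos -0.0223 0.0414 0.0347 F rail -4.8 43.7 37.3 t 11.2 w 0.0006093067383088621
row [-0.001  0.001  0.006] [ 0.001 -0.01   0.001]
[-0.01878006] [0.02821416]
```

```bash

python3 -m pendant '0 0 -0.04 0 0 0;0 0 -0.12 0 0 0;0 0 -0.2 0 0 0;0 0 -0.2 0 0 0;-0.4 0 -0.2 0 0 0;-0.5 0 -0.2 0 0 0;-0.5 0 -0.4 0 0 0;-0.5 0 -0.4 0 0 0' | grep -E 'ee_pos|ft'
python3 - <<'E'
from h import *
plan(-.022,.14,.15)
p,d=vision.camera("scene");cv2.imwrite("pics/m7.png",cv2.resize(p[130:230,180:330],(795,530),interpolation=2))
E
```

```text
ee_pos: [0.4716, 0.0488, 0.164]
ft_force: [0.8, -0.5, -0.5]
rail pos -0.0213 0.1335 0.164 F rail -0.2 -0.9 -0.5 t 12.0 w 0.0004889994069919271
row [ 0.056 -0.003 -0.026] [-0.     0.005 -0.005]
```

View pics/m7.png

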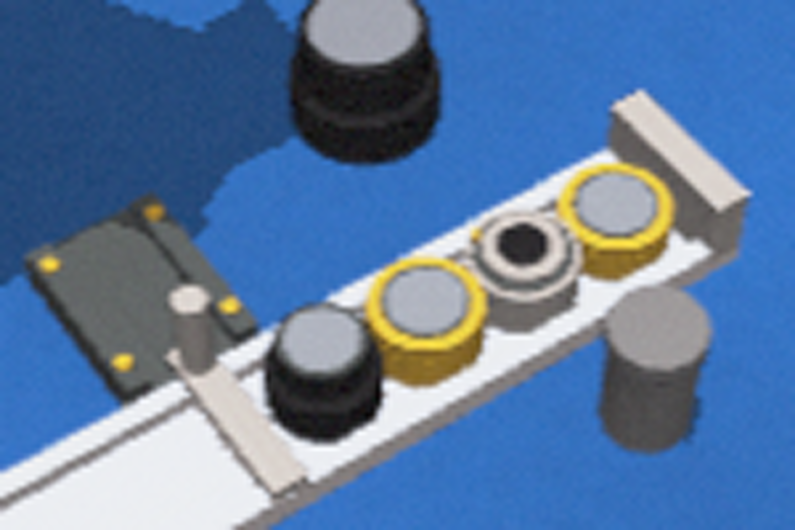

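```bash
python3 -c "
from h import *
w=onplane('scene',np.array((189,298))/5.3+np.array([180,130])-.4,.053)[:,:2]-O;print((w@EX),(w@EY))
from bench import close_job
print(close_job())"
```

```text
[-0.01949552] [0.02579359]
the job is handed in; nothing more can be done
None
```

The row of four is pushed home against the end stop, and the keeper bar is fully across the channel behind it. I handed the job in at about 12 s on the robot clock. `close_job()` gives no verdict, so this rests on my own measurements.

- **Row:** with the fingers shut, I pushed it along the channel until it stalled at about 13 N. Seen from above after I backed off, the part centres were at rail x of about 11, 51, 91 and 131 mm, against an ideal of 10, 50, 90 and 130. All were within about 1 mm of the centre line. The scene camera read 1–3 mm further forward, which is about its calibration bias, and up to 2.2 mm off the centre line.
- **Keeper:** I pushed the post until the bar hit its own stop. The post is at rail y of about 26 mm, against 27 mm at full travel. In the last picture the bar spans the channel behind the barrel.
- **High force at the keeper stop:** on the last nudge the wrist read about 44 N along the push and 37 N vertically. That is under the 120 N wrist limit, but more than the push needed. I backed off straight away.
- **Everything else:** the last crop shows the parts upright and unchanged by the keeper push. The canister and large barrel in it have not visibly moved, and the arm is clear of the bench. I did not remeasure the other bystanders at the end, but the tool never went near them at low height.

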